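# Stand a brittle ceramic sleeve from its lidded canister on the inspection stand

## Robot

A 6-joint arm with a two-finger parallel gripper is mounted at the origin on the work surface. World frame = base frame: x ahead of the robot, y to its left, z up, the work surface at z = 0. Lengths are in m, angles in rad, forces in N, time in s.
With the tool pointing down it reaches from about 0.3 to 0.875 m from the base axis. Payload 6.4 kg.
Tool frame: the origin (TCP) lies midway between the tips of the shut fingers; the grasp point (between the pads) lies 19 mm behind it; z points along the fingers, y is the line along which they close (so a half turn about z gives the same grasp; the last joint's range is limited). The gripper opens to 85 mm and grips with 20 to 120 N. Pads are 22 mm wide; open, the fingers measure 114 mm over their backs; the gripper's body (76 mm by 85 mm) begins 54 mm behind the grasp point. The pads swing forward as they close: fully open they stand 13 mm farther back than shut.
Start: joints at [0.903, 0.181, 1.607, -0, 1.354, -0.206], TCP at [0.256, 0.515, 0.231] pointing down, gripper open.
Joint ranges: [-2.99, 2.99], [-0.89, 2.07], [0.3, 2.58], [-1.14, 4.28], [0, 2.63], [-3.12, 3.12]. Speed limits (rad/s): [2.57, 2.57, 3.01, 3.14, 3.14, 3.14].

## Interface

Orientations are given as a unit quaternion [w, x, y, z].
In Python, from bench import get_obs, camera, hand_in gives the robot as it stands.
- The arm moves only by the tool carry_out, never from a script. Its argument "plan" is a list that holds one entry, the list of rows, each a list of 7 numbers: the shift along the world's x, y, z in m, then the turn, a rotation vector about the world's x, y, z in rad, then the opening, from 0 (shut) to 1 (fully open). In form: [[[x, y, z, rx, ry, rz, hand], ...]]. A call has exactly 5 rows; each row is the pose to reach, as a shift and turn from the pose commanded when the call began; what a row does not reach only later rows make up. A row lasts 1/12 s, in which the tool goes at most 41.7 mm and 7.16 degrees, less where a joint would pass 70% of its speed; a pose out of reach is approached as far as the arm can. A call with a gripper value outside its range is refused whole. The fingers move at their own pace and stop on an object; the grip force is fixed at half the most. Time passes only in rows, so rows that repeat a pose let the fingers close, or fill a call up. It gives the time, the measured TCP pose, the force, the opening and the grip force at its end, in the units of the state.
- get_obs(): the state, without advancing time (a new reading comes with each control period).
- camera(name): name is "scene" or "top"; returns a dict with "pixels" (384x512x3 uint8, red, green, blue), "z_map" (384x512 float32, m along the optical axis (not along the pixel's ray), 0 where there is no reading), "camera_matrix" (3x3 intrinsics, pixels), "cam_to_world" (4x4, takes a point from camera to world coordinates). Camera axes: x right, y up, looking along -z (the intrinsics and any distortion apply to the point x, -y, -z); pixel columns grow to the right and rows downward; lengths in m; the calibration is good to about 2 mm. A picture is of the moment at which its call begins.
- hand_in(): hands the job in; it is judged then, once.
The state is a dict: "time_s": time; "q": joint angles; "dq": joint speeds; "joint_efforts": joint torques, N m; "eef_pos": TCP position; "eef_rot": TCP orientation; "wrist_force": force on the tool from outside, world axes, zero at the start; "torque": the same for the moment, N m; "opening": opening from 0.0 (shut) to 1.0 (fully open); "grasp_force": force on a finger pad.
Only numpy, scipy, OpenCV 4.12 (cv2) and the standard library are available. Lean on these libraries where they do the work, as an engineer would, in place of code of your own. Each camera call takes 0.05 s, during which the arm holds its last target. There are 200 camera calls.

## Task

Take the loose lid off the aluminium canister by its upright tab, tipping the tab side well up before lifting the lid clear, and lay it flat, tab up, in the middle of the black rubber mat. Then lift the thin, brittle ceramic sleeve out of the canister with a light grip, keep it upright, and set it down softly, standing, in the middle of the round plate of the inspection stand, which may be at any height, letting go only once it rests there. The sleeve breaks if a finger squeezes it with more than about 10 N, or if it is pressed against anything else with more than about 7 N; do not disturb the other parts on the bench.

Things in the scene. Friction and masses are not known exactly. Their poses are not given: they have to be found in the camera images.
- canister: (all sizes in mm) open round aluminium canister fixed to the bench, outer diameter 132, height 70, wall 4, inner floor 5 above the bench. Origin: centre of its underside; z up.
- lid: loose grey plastic lid on the canister's rim: disc 142 dia, 5 thick, with a plug 118 dia reaching 6 down into the mouth. Origin: centre of the disc's underside, which rests on the rim; z up. A solid upright tab stands near its edge, centred 58 from the origin along the lid's own -x, 8 thick (along x), 30 wide (along y), its top 31 above the origin. About 120 g.
- sleeve: brittle white ceramic tube standing upright in the canister under the lid, outer diameter 40, bore 29, height 50, 0.12 to 0.24 kg. Origin: centre of its lower end; z along its axis. Breaks if either finger squeezes it with more than 10 N or if it is pressed against anything else with more than 7 N.
- mat: square black rubber mat fixed on the bench, 180 x 180, 3 thick. Origin: centre of its underside.
- stand: height-adjustable inspection stand fixed to the bench: round grey foot 116 dia, post, and a flat round steel plate 120 dia centred above it. Origin: centre of the foot's underside. The plate's top is clamped 45 to 85 above the bench, differing each time and not reported: find it by touch or sight. It is sprung: it sinks about 1 per newton, at most 16.
- element_a: steel screw element, upright, 42 dia x 60 tall (mm); a bystander. Origin: centre of its underside.
- element_b: steel screw element, upright, 42 dia x 30 tall (mm); a bystander. Origin: centre of its underside.
- element_c: steel screw element, upright, 42 dia x 45 tall (mm); a bystander. Origin: centre of its underside.
- block_a: steel kneading block, upright, 42 dia x 40 tall (mm); a bystander. Origin: centre of its underside.
- block_b: steel kneading block, upright, 42 dia x 25 tall (mm); a bystander. Origin: centre of its underside.
- oil: small white plastic oil bottle, upright, 44 dia x 110 tall (mm); a bystander. Origin: centre of its underside.
- brush: hand brush, about 200 long, lying on the bench (mm); a bystander. Origin: centre of its underside.

How it is judged:
By the outcome, as a careful person would: the job done as asked, in the order asked, and still so for the second after the job is handed in, with the robot touching nothing.
It also fails if it takes over 72 s, if anything falls off the work surface, if the arm or the gripper's body presses on something with over 40 N, if the wrist force passes 120 N, or if a joint passes its speed limit or range.

## Working session

There is one attempt and no reset: what is moved stays moved. The work goes in short steps, Python scripts to look and compute and a tool call to move; the robot and the scene stay as the last step left them, time stands still between calls to the robot, and variables do not carry over. Pictures are saved under pics/ and viewed, at most 10 in all, crops included, and the job is handed in when it is done.

Besides the shell and the picture viewer there is one more tool, called after "Emit:" by a JSON object that holds its "op" and its "data". carry_out: Moves the arm, as the interface text tells. Its arguments: {"type":"object","properties":{"plan":{"type":"array","items":{"type":"array","items":{"type":"array","items":{"type":"number"}}}}},"required":["plan"]}

```bash
mkdir -p pics
cat > h.py <<'E'
import numpy as np, cv2
from bench import get_obs, camera, hand_in
def cloud(c):
    z=c["z_map"];K=c["camera_matrix"];T=c["cam_to_world"]
    v,u=np.mgrid[:z.shape[0],:z.shape[1]]
    P=np.stack([(u-K[0,2])/K[0,0]*z,-(v-K[1,2])/K[1,1]*z,-z],-1)
    W=P@T[:3,:3].T+T[:3,3]; W[z==0]=np.nan
    return W
def save(c,n,s=1.0):
    cv2.imwrite("pics/"+n,cv2.resize(c["pixels"][:,:,::-1],None,fx=s,fy=s,interpolation=cv2.INTER_CUBIC))
E
python3 - <<'E'
from h import *
for n in("top","scene"):
    c=camera(n); save(c,n+".png",1.5); np.savez(n+".npz",**c); print(c["camera_matrix"].round(1).tolist(),c["cam_to_world"].round(3).tolist(),{k:getattr(v,'shape',v) for k,v in c.items()})
print(get_obs())
E
```

```text
[[422.8, 0.0, 252.1], [0.0, 422.8, 188.4], [0.0, 0.0, 1.0]] [[0.009, 0.994, -0.105, 0.442], [-1.0, 0.01, 0.008, 0.019], [0.009, 0.105, 0.994, 1.25], [0.0, 0.0, 0.0, 1.0]] {'pixels': (384, 512, 3), 'z_map': (384, 512), 'camera_matrix': (3, 3), 'cam_to_world': (4, 4)}
[[386.3, 0.0, 253.7], [0.0, 386.3, 192.4], [0.0, 0.0, 1.0]] [[0.535, -0.592, 0.602, 1.188], [0.845, 0.375, -0.382, -0.4], [0.0, 0.713, 0.701, 0.825], [0.0, 0.0, 0.0, 1.0]] {'pixels': (384, 512, 3), 'z_map': (384, 512), 'camera_matrix': (3, 3), 'cam_to_world': (4, 4)}
{'time_s': 0.1, 'q': array([ 9.02703629e-01,  1.81475395e-01,  1.60790754e+00, -1.37333594e-05,
        1.35382433e+00, -2.06286772e-01]), 'dq': array([-0.00030596, -0.00100172, -0.00134573, -0.00072534, -0.00127338,
        0.00148906]), 'joint_efforts': array([ 2.25476060e-04, -4.45874977e+01, -3.52240205e+01, -2.81240900e-04,
        4.17494783e-03,  9.98853181e-06]), 'eef_pos': array([0.2558619 , 0.51437242, 0.23046962]), 'eef_rot': array([-3.35734801e-04,  2.28855097e-01,  9.73460165e-01, -7.34211881e-04]), 'wrist_force': array([-0.21676443,  0.7923503 , -0.28994592]), 'torque': array([-0.02471379,  0.01488457, -0.04889403]), 'grasp_force': 0.0, 'opening': 0.9992761855943519}
```

View pics/top.png

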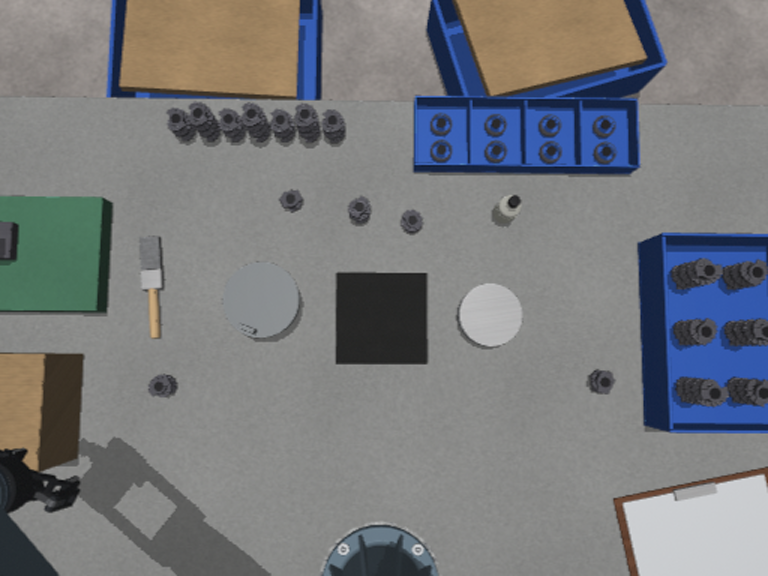

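View pics/scene.png

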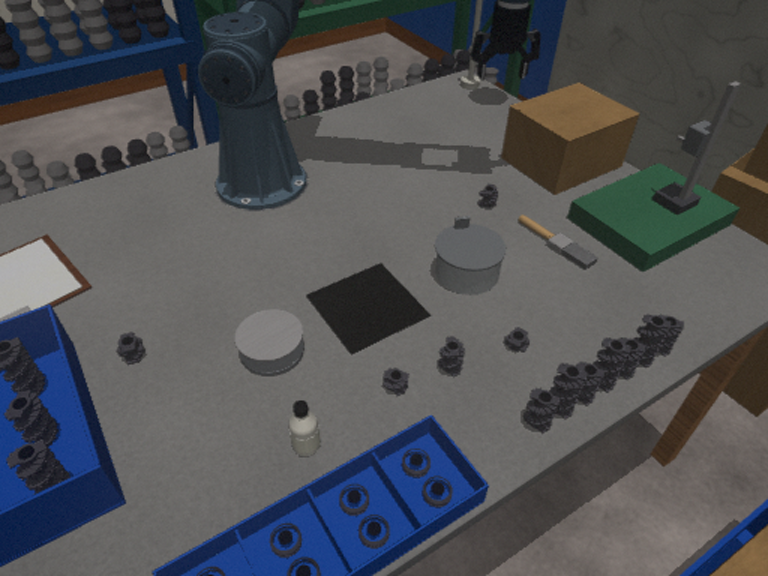

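The top view (scaled 1.5) shows the lid at about (261,300), its tab at (248,329), the mat at (381,318) and the plate at (490,315). The nearest bystanders are at (162,385), the brush at (150,285) and the oil bottle at (509,207). Next I measure these from the depth map.

Run:
```python
from h import *
t=dict(np.load("top.npz"));s=dict(np.load("scene.npz"))
A=cloud(t);B=cloud(s)
def reg(W,x0,x1,y0,y1,z0,z1):
    P=W.reshape(-1,3);return P[(P[:,0]>x0)&(P[:,0]<x1)&(P[:,1]>y0)&(P[:,1]<y1)&(P[:,2]>z0)&(P[:,2]<z1)]
def st(n,P):
    c,r=cv2.minEnclosingCircle(P[:,:2].astype(np.float32)) if len(P) else (0,0)
    print(n,len(P),P.mean(0).round(4),P.min(0).round(4),P.max(0).round(4),"circ",np.round(c,4),round(r,4))
for px in((261,300),(248,329),(381,318),(490,315),(162,385),(150,285),(509,207),(360,150*1.5-15)):
    print(px,A[int(px[1]/1.5),int(px[0]/1.5)].round(4))
for n,W in(("top",A),("scene",B)):
    lid=A[200,174]; 
    st(n+" lid",reg(W,.25,.55,.1,.36,.066,.082))
    P=reg(W,.25,.55,.1,.36,.088,.12); st(n+" tab",P)
    if len(P)>4: print(cv2.minAreaRect(P[:,:2].astype(np.float32)))
    st(n+" plate",reg(W,.25,.50,-.3,-.1,.04,.1))
    st(n+" table",reg(W,.30,.35,-.1,.1,-.05,.05))
k=(t["pixels"].max(-1)<45); P=A[k]; P=P[(abs(P[:,1])<.15)&(P[:,0]>.25)&(P[:,0]<.55)&(P[:,2]<.02)]
st("mat",P); print(cv2.minAreaRect(P[:,:2].astype(np.float32)))
p=t["pixels"][165:235,140:210];cv2.imwrite("pics/lid.png",cv2.resize(p[:,:,::-1],None,fx=8,fy=8,interpolation=cv2.INTER_CUBIC))
```

```text
(261, 300) [0.5318 0.2261 0.0733]
(248, 329) [0.4777 0.2429 0.1068]
(381, 318) [0.5037 0.0021 0.0063]
(490, 315) [ 0.5094 -0.2029  0.0444]
(162, 385) [0.3745 0.4119 0.0443]
(150, 285) [0.5627 0.4504 0.0232]
(509, 207) [ 0.7095 -0.2337  0.0865]
(360, 210.0) [0.7065 0.0446 0.0611]
top lid 1270 [0.513  0.2253 0.0748] [0.4649 0.1563 0.067 ] [0.5492 0.2966 0.0816] circ [0.5334 0.2267] 0.071
top tab 36 [0.4792 0.2459 0.1008] [0.4725 0.2318 0.0917] [0.4863 0.2607 0.1068] circ [0.478  0.2462] 0.0148
((0.47898152470588684, 0.24574236571788788), (0.029117165133357048, 0.007990093901753426), 70.33061981201172)
top plate 526 [ 0.4791 -0.2053  0.0486] [ 0.4524 -0.2622  0.0422] [ 0.4998 -0.1483  0.0564] circ [ 0.4965 -0.2052] 0.0571
top table 1215 [ 3.249e-01  1.200e-03 -3.000e-04] [ 0.3001 -0.099  -0.009 ] [0.35  0.1   0.008] circ [0.3239 0.0006] 0.1018
scene lid 701 [0.5132 0.2237 0.0746] [0.4607 0.1547 0.0701] [0.5499 0.2969 0.0816] circ [0.5263 0.225 ] 0.0724
scene tab 48 [0.4801 0.2445 0.0965] [0.471  0.2308 0.0882] [0.4897 0.2586 0.1034] circ [0.4797 0.2442] 0.0148
((0.47851675748825073, 0.24477671086788177), (0.029415223747491837, 0.012028787285089493), 65.80048370361328)
scene plate 453 [ 0.4791 -0.2059  0.0493] [ 0.4484 -0.2622  0.0454] [ 0.4999 -0.1461  0.0535] circ [ 0.497  -0.2042] 0.0581
scene table 627 [ 3.252e-01 -3.300e-03  1.000e-04] [ 0.3    -0.0999 -0.0051] [0.3497 0.0993 0.0058] circ [ 0.3252 -0.001 ] 0.1018
mat 2655 [0.4833 0.0022 0.0026] [ 0.4183 -0.084  -0.0052] [0.5493 0.0898 0.014 ] circ [0.4837 0.0028] 0.1084
((0.4838230609893799, 0.0029485002160072327), (0.12986303865909576, 0.1743515133857727), 0.4425972104072571)
```

View pics/lid.png

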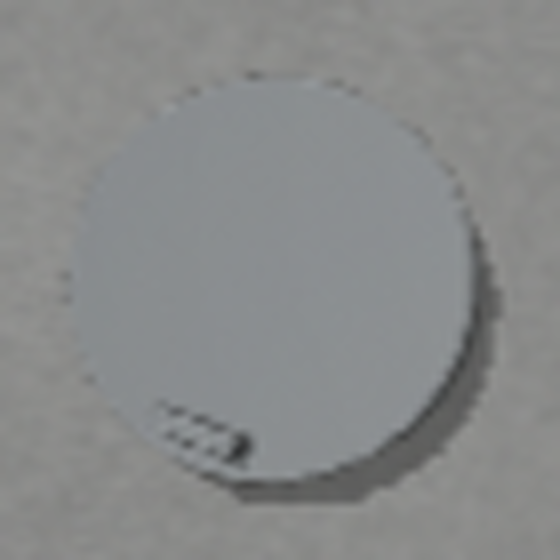

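The crop shows the lid disc, with the tab at about (205,437) in the crop and its width running along the (0.94, 0.34) direction. My x windows cut the objects off, so I refit with wider ones.

Run:
```python
from h import *
from scipy.optimize import least_squares
t=dict(np.load("top.npz"));s=dict(np.load("scene.npz"))
A=cloud(t);B=cloud(s)
def reg(W,x0,x1,y0,y1,z0,z1):
    P=W.reshape(-1,3);return P[(P[:,0]>x0)&(P[:,0]<x1)&(P[:,1]>y0)&(P[:,1]<y1)&(P[:,2]>z0)&(P[:,2]<z1)]
def fit(n,P,R):
    H=cv2.convexHull((P[:,:2]).astype(np.float32))[:,0]
    f=lambda c:np.hypot(*(H-c).T)-R
    r=least_squares(f,H.mean(0),loss="soft_l1",f_scale=.001)
    print(n,len(P),"mean",P.mean(0).round(4),"medz",np.median(P[:,2]).round(4),"ctr",r.x.round(4),"res",f(r.x).mean().round(4),(P.min(0)[:2]+P.max(0)[:2])/2)
for n,W in(("top",A),("scene",B)):
    fit(n+" lid",reg(W,.4,.65,.1,.36,.062,.087),.071)
    fit(n+" plate",reg(W,.38,.62,-.3,-.1,.037,.1),.06)
    c=t if n=="top" else s
    k=(c["pixels"].max(-1)<50); P=W[k]; P=P[(abs(P[:,1])<.12)&(P[:,0]>.35)&(P[:,0]<.63)&(P[:,2]<.02)]
    print("mat",len(P),P.mean(0).round(4),cv2.minAreaRect(P[:,:2].astype(np.float32)),np.percentile(P[:,:2],[.5,99.5],axis=0).round(3).tolist())
    # neighbours
    P=reg(W,.2,.8,-.35,.55,.015,.2); g=np.round(P[:,:2]/.005).astype(int);m=np.zeros((130,200),np.uint8)
    m[np.clip(g[:,0]-35,0,129),np.clip(g[:,1]+75,0,199)]=1
    k,l,q,ce=cv2.connectedComponentsWithStats(m)
    if n=="top":
        for i in range(1,k):
            if q[i,4]>8: print("obj x,y",(ce[i][1]+35)*.005,(ce[i][0]-75)*.005,q[i,4])
```

```text
top lid 1985 mean [0.5342 0.2259 0.0748] medz 0.0747 ctr [0.5334 0.2268] res -0.0007 [0.53368193 0.22643509]
top plate 1383 mean [ 0.5107 -0.2051  0.0486] medz 0.0486 ctr [ 0.5111 -0.2055] res -0.0006 [ 0.51104547 -0.20574099]
mat 3548 [0.5053 0.0027 0.0026] ((0.5062270760536194, 0.003320246934890747), (0.1746753752231598, 0.17490537464618683), 0.4425972104072571) [[0.419, -0.084], [0.593, 0.089]]
obj x,y 0.37074626865671645 0.4169402985074628 67
obj x,y 0.5114225053078556 -0.20549893842887476 471
obj x,y 0.5779841897233202 0.45031620553359686 253
obj x,y 0.5334862385321101 0.22603975535168197 654
obj x,y 0.6175187969924812 0.5444736842105263 133
obj x,y 0.6953225806451613 -0.0575 62
obj x,y 0.713014705882353 0.04727941176470587 68
obj x,y 0.7137301587301588 -0.2388888888888889 63
obj x,y 0.7368421052631579 0.1806140350877193 57
scene lid 1196 mean [0.5374 0.2226 0.0744] medz 0.0746 ctr [0.5328 0.2261] res 0.0002 [0.53266171 0.225823  ]
scene plate 1249 mean [ 0.5129 -0.2068  0.0493] medz 0.0493 ctr [ 0.5096 -0.2057] res 0.0 [ 0.50930022 -0.20564573]
mat 2637 [ 0.5085 -0.0015  0.003 ] ((0.5039931535720825, 0.0013665035367012024), (0.18165323138237, 0.17929977178573608), 0.28789207339286804) [[0.416, -0.087], [0.594, 0.089]]
```

Emit:
{"op": "carry_out", "data": {"plan": [[[0.015,-0.018,0,0,0,-0.096,0.6],[0.03,-0.036,0,0,0,-0.192,0.6],[0.045,-0.054,0,0,0,-0.288,0.6],[0.06,-0.072,0,0,0,-0.384,0.6],[0.075,-0.09,0,0,0,-0.48,0.6]]]}}

```text
time_s: 0.52
eef_pos: [0.3314, 0.4238, 0.2308]
eef_rot: [-0.0, 0.456, 0.89, -0.0]
wrist_force: [-0.3, -0.7, -0.7]
opening: 0.603
grasp_force: 0.0
```

Emit:
{"op": "carry_out", "data": {"plan": [[[0.015,-0.018,0,0,0,-0.096,0.6],[0.03,-0.036,0,0,0,-0.192,0.6],[0.045,-0.054,0,0,0,-0.288,0.6],[0.06,-0.072,0,0,0,-0.384,0.6],[0.075,-0.09,0,0,0,-0.48,0.6]]]}}

```text
time_s: 0.93
eef_pos: [0.4065, 0.3337, 0.2309]
eef_rot: [-0.0, 0.654, 0.756, -0.0]
wrist_force: [1.0, -0.4, 0.7]
opening: 0.6
grasp_force: 0.0
```

Emit:
{"op": "carry_out", "data": {"plan": [[[0.015,-0.018,-0.015,0,0,-0.096,0.6],[0.03,-0.036,-0.03,0,0,-0.192,0.6],[0.045,-0.054,-0.05,0,0,-0.288,0.6],[0.06,-0.072,-0.07,0,0,-0.384,0.6],[0.073,-0.089,-0.09,0,0,-0.48,0.6]]]}}

```text
time_s: 1.35
eef_pos: [0.4798, 0.2446, 0.1403]
eef_rot: [0.0, 0.815, 0.579, 0.0]
wrist_force: [1.1, -0.7, 1.2]
opening: 0.601
grasp_force: 0.0
```

Emit:
{"op": "carry_out", "data": {"plan": [[[-0.001,0.001,-0.02,0,0,0,0.6],[-0.001,0.001,-0.04,0,0,0,0.6],[-0.001,0.001,-0.055,0,0,0,0.6],[-0.001,0.001,-0.0615,0,0,0,0.5],[-0.001,0.001,-0.0615,0,0,0,0.3]]]}}

```text
time_s: 1.77
eef_pos: [0.4766, 0.2463, 0.0778]
eef_rot: [-0.001, 0.814, 0.581, -0.002]
wrist_force: [0.2, -0.4, -0.3]
opening: 0.375
grasp_force: 0.0
```

Emit:
{"op": "carry_out", "data": {"plan": [[[0,0,0,0,0,0,0.2],[0,0,0,0,0,0,0.1],[0,0,0,0,0,0,0],[0,0,0,0,0,0,0],[0,0,0,0,0,0,0]]]}}

```text
time_s: 2.18
eef_pos: [0.479, 0.2472, 0.081]
eef_rot: [0.0, 0.814, 0.581, 0.001]
wrist_force: [-1.4, -0.4, 4.8]
opening: 0.075
grasp_force: 60.2
```

Emit:
{"op": "carry_out", "data": {"plan": [[[0.0004,-0.0001,0.0043,0.0114,0.033,0,0],[0.001,-0.0003,0.0086,0.0227,0.066,0,0],[0.0016,-0.0006,0.0129,0.0341,0.099,0,0],[0.0025,-0.0009,0.0172,0.0454,0.132,0,0],[0.0034,-0.0012,0.0214,0.0568,0.165,0,0]]]}}

```text
time_s: 2.6
eef_pos: [0.4818, 0.2458, 0.102]
eef_rot: [-0.071, 0.811, 0.579, -0.051]
wrist_force: [-0.0, -0.1, 0.7]
opening: 0.08
grasp_force: 59.6
```

Emit:
{"op": "carry_out", "data": {"plan": [[[0.0017,-0.0006,0.0062,0.017,0.0495,0,0],[0.0038,-0.0013,0.0124,0.034,0.099,0,0],[0.0061,-0.0021,0.0184,0.051,0.1485,0,0],[0.0087,-0.003,0.0243,0.068,0.198,0,0],[0.0115,-0.004,0.0301,0.0852,0.2475,0,0]]]}}

```text
time_s: 3.02
eef_pos: [0.4937, 0.2416, 0.1322]
eef_rot: [-0.177, 0.794, 0.567, -0.126]
wrist_force: [0.7, -0.5, -0.3]
opening: 0.078
grasp_force: 59.6
```

Run:
```python
from h import *
c=camera("scene"); o=get_obs(); print(o["wrist_force"].round(1),o["torque"].round(2),o["opening"])
cv2.imwrite("pics/tilt.png",cv2.resize(c["pixels"][80:240,220:420,::-1],None,fx=3,fy=3,interpolation=cv2.INTER_CUBIC))
```

```text
[ 0.8 -2.1  0.3] [-0.16 -0.19  0.03] 0.07630893392747788
```

View pics/tilt.png

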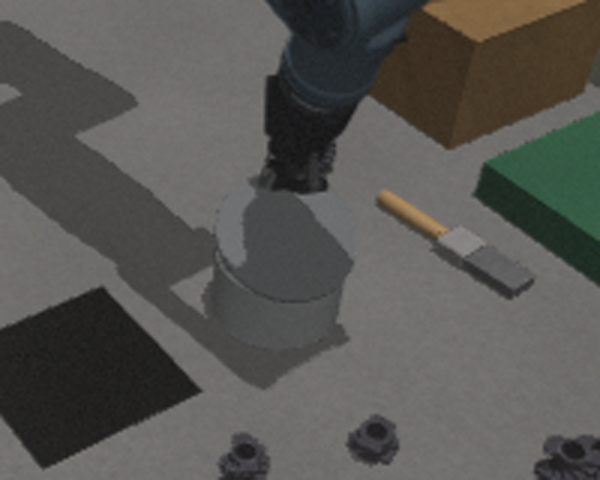

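The lid is held and tipped about 25°, with its far edge still on the rim. The canister is at about (280,270) in the crop. I'll lift it clear and carry it over the mat.

Emit:
{"op": "carry_out", "data": {"plan": [[[0,0,0.015,0,0,0,0],[0,0,0.035,0,0,0,0],[0,0,0.06,0,0,0,0],[0,0,0.085,0,0,0,0],[0,0,0.1,0,0,0,0]]]}}

```text
time_s: 3.48
eef_pos: [0.4936, 0.2418, 0.2336]
eef_rot: [-0.175, 0.795, 0.568, -0.124]
wrist_force: [0.4, 0.1, -0.1]
opening: 0.081
grasp_force: 59.5
```

Emit:
{"op": "carry_out", "data": {"plan": [[[-0.003,-0.015,0,-0.017,-0.0495,0,0],[-0.007,-0.035,0,-0.034,-0.099,0,0],[-0.012,-0.06,0,-0.051,-0.1485,0,0],[-0.017,-0.085,0,-0.068,-0.198,0,0],[-0.022,-0.11,0,-0.0852,-0.2475,0,0]]]}}

```text
time_s: 3.9
eef_pos: [0.4705, 0.1307, 0.2311]
eef_rot: [-0.069, 0.811, 0.579, -0.05]
wrist_force: [-0.1, -0.4, -0.7]
opening: 0.078
grasp_force: 59.4
```

Emit:
{"op": "carry_out", "data": {"plan": [[[-0.005,-0.025,-0.015,-0.0114,-0.033,0,0],[-0.01,-0.05,-0.045,-0.0227,-0.066,0,0],[-0.015,-0.075,-0.08,-0.0341,-0.099,0,0],[-0.019,-0.095,-0.11,-0.0454,-0.132,0,0],[-0.0218,-0.1105,-0.13,-0.0568,-0.165,0,0]]]}}

```text
time_s: 4.32
eef_pos: [0.4468, 0.0202, 0.0986]
eef_rot: [0.0, 0.814, 0.581, -0.001]
wrist_force: [1.1, 0.7, -2.1]
opening: 0.074
grasp_force: 59.4
```

Run:
```python
from h import *
c=camera("scene");t=camera("top");np.savez("s2.npz",**c);np.savez("t2.npz",**t)
o=get_obs();print(o["eef_pos"],o["eef_rot"].round(3),o["wrist_force"].round(1))
a=np.vstack([np.hstack([cv2.resize(c["pixels"][120:270,150:350],(800,600))])])
cv2.imwrite("pics/c2.png",a[:,:,::-1])
A=cloud(t);x,y,z=A.reshape(-1,3).T
m=(x>.45)&(x<.6)&(abs(y)<.08)&(z>.03)&(z<.09);P=A.reshape(-1,3)[m]
# robust plane of the disc's top
co=np.linalg.lstsq(np.c_[P[:,:2],np.ones(len(P))],P[:,2],rcond=None)[0]
for _ in range(5):
    k=abs(P@[*(-co[:2]),1]-co[2])<.006; co=np.linalg.lstsq(np.c_[P[k,:2],np.ones(k.sum())],P[k,2],rcond=None)[0]
print(len(P),k.sum(),co,"z at ctr",co@[.505,.002,1],P[k].min(0),P[k].max(0))
```

```text
[0.4445933  0.0206818  0.09763916] [-0.002  0.815  0.58  -0.003] [-0.5  0.2 -1.5]
705 703 [-0.00423474  0.00011308  0.08969555] z at ctr 0.0875572303331777 [ 0.48921195 -0.0684288   0.08175451] [0.56885087 0.06389235 0.08999845]
```

View pics/c2.png

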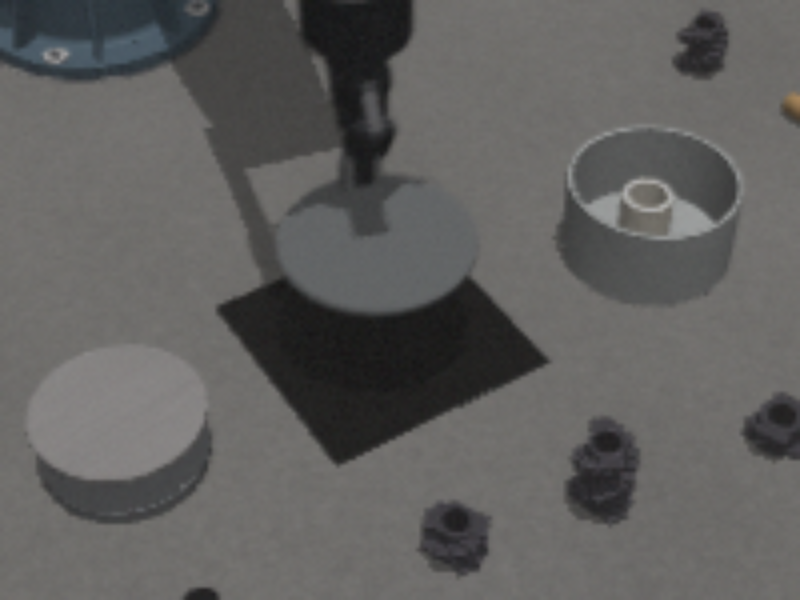

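The lid hangs level over the mat, with the disc at about (380,245) in the crop. The sleeve stands in the open canister with its top at about (648,195). I'll lower the lid.

Emit:
{"op": "carry_out", "data": {"plan": [[[0.002,0.001,-0.02,0,0,0,0],[0.004,0.002,-0.04,0,0,0,0],[0.006,0.003,-0.055,0,0,0,0],[0.006,0.003,-0.065,0,0,0,0],[0.006,0.003,-0.0695,0,0,0,0]]]}}

```text
time_s: 4.83
eef_pos: [0.4553, 0.0247, 0.0314]
eef_rot: [-0.0, 0.814, 0.581, -0.0]
wrist_force: [-0.7, 0.2, -0.8]
opening: 0.076
grasp_force: 59.3
```

Emit:
{"op": "carry_out", "data": {"plan": [[[0,0,-0.001,0,0,0,0],[0,0,-0.002,0,0,0,0],[0,0,-0.003,0,0,0,0],[0,0,-0.003,0,0,0,0],[0,0,-0.003,0,0,0,0]]]}}

```text
time_s: 5.25
eef_pos: [0.4558, 0.024, 0.0294]
eef_rot: [0.0, 0.814, 0.581, 0.0]
wrist_force: [0.1, -0.5, -0.8]
opening: 0.076
grasp_force: 59.3
```

Run:
```python
from h import *
from scipy.optimize import least_squares
t=camera("top");o=get_obs();print(o["eef_pos"],o["eef_rot"].round(3),o["wrist_force"].round(1))
A=cloud(t);P=A.reshape(-1,3);x,y,z=P.T
d=P[(x>.48)&(x<.6)&(abs(y)<.085)&(z>.0085)&(z<.025)&(t["pixels"].max(-1).ravel()>60)]
H=cv2.convexHull(d[:,:2].astype(np.float32))[:,0];H=H[H[:,0]>.5]
r=least_squares(lambda c:np.hypot(*(H-c).T)-.071,[.505,.002],loss="soft_l1",f_scale=.001)
print("lid",len(d),np.median(d[:,2]),r.x)
# sleeve from initial+uncovered view, both cameras
for c in (t,dict(np.load("s2.npz"))):
    W=cloud(c).reshape(-1,3);x,y,z=W.T
    q=W[(np.hypot(x-.533,y-.2263)<.058)&(z>.045)&(z<.062)]
    print("sleeve",len(q),q.mean(0).round(4),cv2.minEnclosingCircle(q[:,:2].astype(np.float32)),q.min(0).round(4),q.max(0).round(4))
    q=W[(np.hypot(x-.533,y-.2263)<.08)&(z>.064)&(z<.08)]
    print(" rim",len(q),cv2.minEnclosingCircle(q[:,:2].astype(np.float32)),np.median(q[:,2]))
```

```text
[0.45572633 0.02398592 0.02934101] [0.    0.814 0.581 0.   ] [-0.1 -0.1 -0.6]
lid 655 0.02211367268388087 [0.51027479 0.00476966]
sleeve 85 [0.5316 0.224  0.0541] ((0.5315275192260742, 0.2241429090499878), 0.020033426582813263) [0.5131 0.2044 0.0472] [0.5506 0.244  0.0594]
 rim 224 ((0.5340095162391663, 0.2271764874458313), 0.0660795345902443) 0.06929499352732527
sleeve 88 [0.5321 0.2229 0.0518] ((0.5150864124298096, 0.231939435005188), 0.0386761873960495) [0.485  0.2031 0.0451] [0.5501 0.256  0.0578]
 rim 216 ((0.5338621735572815, 0.22607694566249847), 0.06788992136716843) 0.06813362926369487
```

Emit:
{"op": "carry_out", "data": {"plan": [[[-0.002,-0.001,-0.001,0,0,0,0],[-0.004,-0.002,-0.003,0,0,0,0],[-0.005,-0.003,-0.005,0,0,0,0],[-0.005,-0.003,-0.007,0,0,0,0],[-0.005,-0.003,-0.007,0,0,0,0]]]}}

```text
time_s: 5.72
eef_pos: [0.4498, 0.0211, 0.0213]
eef_rot: [-0.0, 0.814, 0.581, -0.0]
wrist_force: [0.5, 0.1, -1.7]
opening: 0.076
grasp_force: 59.3
```

Emit:
{"op": "carry_out", "data": {"plan": [[[0,0,-0.0005,0,0,0,0],[0,0,-0.001,0,0,0,0],[0,0,-0.0015,0,0,0,0],[0,0,-0.002,0,0,0,0],[0,0,-0.002,0,0,0,0]]]}}

```text
time_s: 6.13
eef_pos: [0.4505, 0.0211, 0.02]
eef_rot: [0.0, 0.814, 0.581, 0.0]
wrist_force: [-0.9, 0.8, 3.0]
opening: 0.08
grasp_force: 59.8
```

Emit:
{"op": "carry_out", "data": {"plan": [[[0,0,0,0,0,0,0.06],[0,0,0,0,0,0,0.06],[0,0,0,0,0,0,0.06],[0,0,0,0,0,0,0.06],[0,0,0,0,0,0,0.06]]]}}

```text
time_s: 6.55
eef_pos: [0.4504, 0.0211, 0.02]
eef_rot: [0.0, 0.814, 0.581, 0.0]
wrist_force: [-1.5, 0.4, 4.7]
opening: 0.074
grasp_force: 60.1
```

Emit:
{"op": "carry_out", "data": {"plan": [[[0,0,0,0,0,0,0.075],[0,0,0,0,0,0,0.075],[0,0,0,0,0,0,0.075],[0,0,0,0,0,0,0.075],[0,0,0,0,0,0,0.075]]]}}

```text
time_s: 6.97
eef_pos: [0.4505, 0.0211, 0.02]
eef_rot: [0.0, 0.814, 0.581, 0.0]
wrist_force: [-1.4, 1.1, 5.4]
opening: 0.083
grasp_force: 58.8
```

Emit:
{"op": "carry_out", "data": {"plan": [[[0,0,0,0,0,0,0.085],[0,0,0,0,0,0,0.085],[0,0,0,0,0,0,0.085],[0,0,0,0,0,0,0.085],[0,0,0,0,0,0,0.085]]]}}

```text
time_s: 7.38
eef_pos: [0.4505, 0.0211, 0.0199]
eef_rot: [0.0, 0.814, 0.581, 0.0]
wrist_force: [-1.7, 0.5, 5.5]
opening: 0.087
grasp_force: 28.0
```

Emit:
{"op": "carry_out", "data": {"plan": [[[0,0,0,0,0,0,0.09],[0,0,0,0,0,0,0.09],[0,0,0,0,0,0,0.09],[0,0,0,0,0,0,0.09],[0,0,0,0,0,0,0.09]]]}}

```text
time_s: 7.8
eef_pos: [0.4505, 0.0211, 0.0198]
eef_rot: [0.0, 0.814, 0.581, 0.0]
wrist_force: [0.1, 1.4, 4.0]
opening: 0.093
grasp_force: 12.2
```

Emit:
{"op": "carry_out", "data": {"plan": [[[0,0,0,0,0,0,0.15],[0,0,0,0,0,0,0.25],[0,0,0,0,0,0,0.3],[0,0,0.01,0,0,0,0.35],[0,0,0.03,0,0,0,0.35]]]}}

```text
time_s: 8.22
eef_pos: [0.448, 0.0215, 0.0484]
eef_rot: [-0.002, 0.814, 0.581, -0.002]
wrist_force: [1.2, -0.3, -0.2]
opening: 0.35
grasp_force: 0.0
```

Emit:
{"op": "carry_out", "data": {"plan": [[[0,0,0.025,0,0,0,0.4],[0,0,0.05,0,0,0,0.5],[0.005,0.015,0.075,0,0,0,0.6],[0.013,0.035,0.09,0,0,0,0.7],[0.021,0.06,0.1,0,0,0,0.75]]]}}

```text
time_s: 8.63
eef_pos: [0.4728, 0.0809, 0.153]
eef_rot: [0.002, 0.814, 0.58, 0.002]
wrist_force: [0.4, -0.2, 0.4]
opening: 0.746
grasp_force: 0.0
```

Emit:
{"op": "carry_out", "data": {"plan": [[[0.012,0.029,0.01,0,0,0,0.7],[0.024,0.058,0.02,0,0,0,0.7],[0.036,0.087,0.02,0,0,0,0.7],[0.048,0.117,0.01,0,0,0,0.7],[0.0585,0.143,0,0,0,0,0.7]]]}}

```text
time_s: 9.05
eef_pos: [0.531, 0.2262, 0.1514]
eef_rot: [0.001, 0.814, 0.581, 0.001]
wrist_force: [-0.5, 0.2, 1.1]
opening: 0.7
grasp_force: 0.0
```

Emit:
{"op": "carry_out", "data": {"plan": [[[0,0,-0.01,0,0,0,0.7],[0,0,-0.025,0,0,0,0.7],[0,0,-0.04,0,0,0,0.7],[0,0,-0.05,0,0,0,0.7],[0,0,-0.05,0,0,0,0.7]]]}}

```text
time_s: 9.47
eef_pos: [0.5278, 0.2233, 0.0975]
eef_rot: [-0.001, 0.814, 0.581, -0.002]
wrist_force: [-0.9, 0.3, -0.8]
opening: 0.702
grasp_force: 0.0
```

Run:
```python
from h import *
from scipy.optimize import least_squares
t=camera("top");s=camera("scene");o=get_obs();print(o["eef_pos"],o["eef_rot"].round(4))
P=cloud(t).reshape(-1,3);x,y,z=P.T
d=P[(x>.42)&(x<.6)&(abs(y)<.085)&(z>.0085)&(z<.025)&(t["pixels"].max(-1).ravel()>60)]
H=cv2.convexHull(d[:,:2].astype(np.float32))[:,0]
r=least_squares(lambda c:np.hypot(*(H-c).T)-.071,[.505,.002],loss="soft_l1",f_scale=.001)
print("lid",len(d),np.median(d[:,2]),r.x)
cv2.imwrite("pics/g.png",cv2.resize(s["pixels"][110:260,200:400,::-1],(800,600),interpolation=cv2.INTER_CUBIC))
```

```text
[0.52961105 0.22367148 0.0999473 ] [-1.000e-04  8.141e-01  5.808e-01 -3.000e-04]
lid 1758 0.013852495851993996 [0.50596623 0.00168543]
```

View pics/g.png

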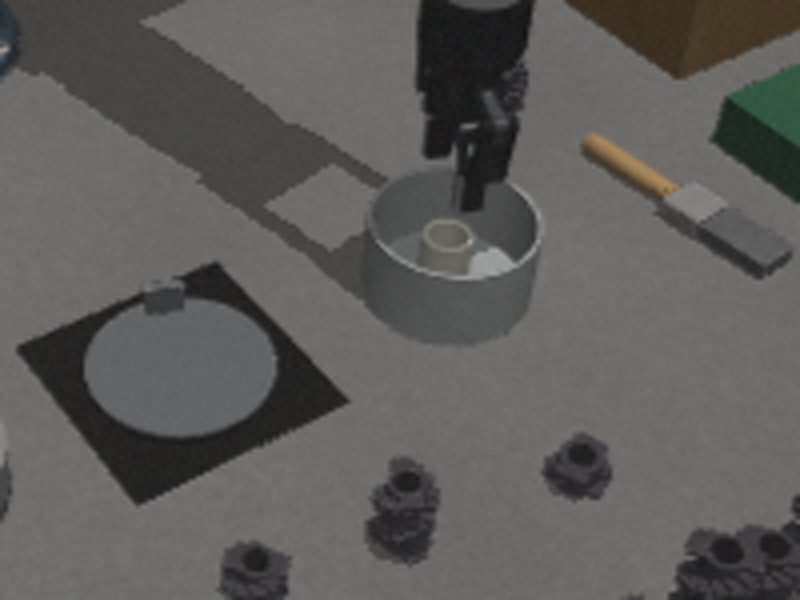

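The lid lies flat, centred on the mat at about (180,365) in the crop, with its tab up. The gripper hangs over the sleeve, whose top is at about (447,237). Descending around it.

Emit:
{"op": "carry_out", "data": {"plan": [[[0.001,0,-0.015,0,0,0,0.7],[0.0015,0,-0.035,0,0,0,0.7],[0.0015,0,-0.055,0,0,0,0.7],[0.0015,0,-0.07,0,0,0,0.7],[0.0015,0,-0.079,0,0,0,0.7]]]}}

```text
time_s: 9.98
eef_pos: [0.5312, 0.2237, 0.0203]
eef_rot: [-0.0, 0.814, 0.581, -0.0]
wrist_force: [0.0, -0.1, 0.5]
opening: 0.7
grasp_force: 0.0
```

Emit:
{"op": "carry_out", "data": {"plan": [[[0,0,0,0,0,0,0.65],[0,0,0,0,0,0,0.6],[0,0,0,0,0,0,0.56],[0,0,0,0,0,0,0.53],[0,0,0,0,0,0,0.51]]]}}

```text
time_s: 10.4
eef_pos: [0.5322, 0.2243, 0.022]
eef_rot: [0.0, 0.814, 0.581, 0.001]
wrist_force: [0.1, 0.0, -0.5]
opening: 0.509
grasp_force: 0.0
```

Emit:
{"op": "carry_out", "data": {"plan": [[[0,0,0,0,0,0,0.505],[0,0,0,0,0,0,0.5],[0,0,0,0,0,0,0.495],[0,0,0,0,0,0,0.49],[0,0,0,0,0,0,0.487]]]}}

```text
time_s: 10.82
eef_pos: [0.5312, 0.2241, 0.0208]
eef_rot: [-0.0, 0.814, 0.581, -0.0]
wrist_force: [-0.2, -0.5, 0.6]
opening: 0.483
grasp_force: 0.0
```

Emit:
{"op": "carry_out", "data": {"plan": [[[0,0,0,0,0,0,0.484],[0,0,0,0,0,0,0.481],[0,0,0,0,0,0,0.478],[0,0,0,0,0,0,0.476],[0,0,0,0,0,0,0.475]]]}}

```text
time_s: 11.23
eef_pos: [0.5312, 0.2241, 0.0208]
eef_rot: [-0.0, 0.814, 0.581, -0.0]
wrist_force: [-1.1, 0.5, 0.2]
opening: 0.478
grasp_force: 3.8
```

Emit:
{"op": "carry_out", "data": {"plan": [[[0,0,0,0,0,0,0.4748],[0,0,0,0,0,0,0.4746],[0,0,0,0,0,0,0.4745],[0,0,0,0,0,0,0.4745],[0,0,0,0,0,0,0.4745]]]}}

```text
time_s: 11.65
eef_pos: [0.5313, 0.2241, 0.0208]
eef_rot: [-0.0, 0.814, 0.581, -0.0]
wrist_force: [-0.5, -0.0, 0.1]
opening: 0.474
grasp_force: 4.5
```

Emit:
{"op": "carry_out", "data": {"plan": [[[0,0,0,0,0,0,0.4743],[0,0,0,0,0,0,0.4741],[0,0,0,0,0,0,0.4739],[0,0,0,0,0,0,0.4739],[0,0,0,0,0,0,0.4739]]]}}

```text
time_s: 12.07
eef_pos: [0.5313, 0.2241, 0.0208]
eef_rot: [0.0, 0.814, 0.581, 0.0]
wrist_force: [-1.3, 0.2, -0.7]
opening: 0.476
grasp_force: 5.2
```

Emit:
{"op": "carry_out", "data": {"plan": [[[0,0,0.0005,0,0,0,0.4739],[0,0,0.001,0,0,0,0.4739],[0,0,0.002,0,0,0,0.4739],[0,0,0.003,0,0,0,0.4739],[0,0,0.004,0,0,0,0.4739]]]}}

```text
time_s: 12.48
eef_pos: [0.5313, 0.2241, 0.0249]
eef_rot: [0.0, 0.814, 0.581, 0.0]
wrist_force: [-0.7, 0.8, -0.3]
opening: 0.471
grasp_force: 5.2
```

Emit:
{"op": "carry_out", "data": {"plan": [[[0,0,0.002,0,0,0,0.4735],[0,0,0.005,0,0,0,0.4732],[0,0,0.009,0,0,0,0.4732],[0,0,0.013,0,0,0,0.4732],[0,0,0.016,0,0,0,0.4732]]]}}

```text
time_s: 12.9
eef_pos: [0.5316, 0.2242, 0.0415]
eef_rot: [0.0, 0.814, 0.581, 0.0]
wrist_force: [0.1, 0.1, -1.1]
opening: 0.474
grasp_force: 6.2
```

Run:
```python
from h import *
s=camera("scene");o=get_obs();print(o["eef_pos"],o["grasp_force"],o["wrist_force"])
np.savez("s3.npz",**s)
P=cloud(s).reshape(-1,3);x,y,z=P.T
m=(s["pixels"].min(-1).ravel()>60)&(np.hypot(x-.531,y-.224)<.024)&(z>.03)
print(m.sum(),np.percentile(z[m],[50,80,95,99]))
cv2.imwrite("pics/l.png",cv2.resize(s["pixels"][120:220,260:360,::-1],(600,600),interpolation=cv2.INTER_CUBIC))
```

```text
[0.53200704 0.22426866 0.04207878] 6.156889245612547 [ 0.49721406  0.2144216  -0.26464976]
244 [0.39814704 0.40169257 0.40266849 0.40334995]
```

View pics/l.png

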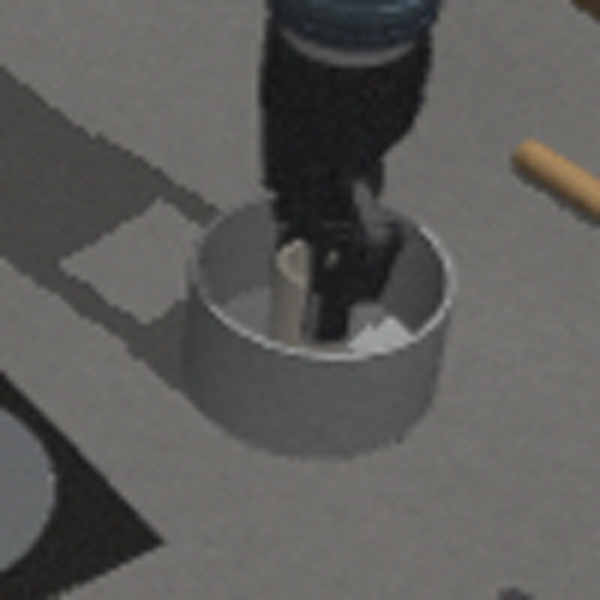

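The sleeve is between the fingers, its visible top at about (295,245) in the crop, about 8 px higher than before, so it appears to be rising. I check this by depth.

Run:
```python
from h import *
s=dict(np.load("s3.npz"));W=cloud(s);p=s["pixels"].astype(int)
for v in range(157,180,2):
    print(v,[(W[v,u].round(3).tolist(),int(p[v,u].min())) for u in (307,309)])
```

```text
157 [([0.504, 0.225, 0.08], 56), ([0.51, 0.228, 0.082], 28)]
159 [([0.508, 0.223, 0.076], 32), ([0.51, 0.229, 0.074], 34)]
161 [([0.514, 0.218, 0.074], 107), ([0.517, 0.223, 0.074], 97)]
163 [([0.524, 0.21, 0.077], 107), ([0.519, 0.223, 0.067], 91)]
165 [([0.532, 0.204, 0.078], 103), ([0.515, 0.228, 0.055], 100)]
167 [([0.533, 0.204, 0.07], 80), ([0.538, 0.207, 0.073], 96)]
169 [([0.536, 0.203, 0.065], 82), ([0.539, 0.207, 0.066], 89)]
171 [([0.532, 0.207, 0.053], 82), ([0.543, 0.205, 0.061], 92)]
173 [([0.536, 0.204, 0.049], 85), ([0.539, 0.209, 0.049], 91)]
175 [([0.534, 0.207, 0.038], 88), ([0.541, 0.209, 0.043], 97)]
177 [([0.536, 0.207, 0.031], 107), ([0.542, 0.209, 0.034], 96)]
179 [([0.572, 0.174, 0.067], 82), ([0.574, 0.18, 0.066], 81)]
```

The sleeve's top is at z ≈ 0.076, 21 mm up with the tool, so it is not slipping. Carrying it over to the plate.

Emit:
{"op": "carry_out", "data": {"plan": [[[0,0,0.004,0,0,0,0.4732],[0,0,0.014,0,0,0,0.4732],[0,0,0.03,0,0,0,0.4732],[0,0,0.05,0,0,0,0.4732],[0,0,0.07,0,0,0,0.4732]]]}}

```text
time_s: 13.37
eef_pos: [0.5309, 0.224, 0.1118]
eef_rot: [-0.0, 0.814, 0.581, -0.0]
wrist_force: [1.2, -0.3, -1.6]
opening: 0.472
grasp_force: 6.2
```

Emit:
{"op": "carry_out", "data": {"plan": [[[0,-0.003,0.018,0,0,0,0.4732],[-0.001,-0.011,0.033,0,0,0,0.4732],[-0.002,-0.023,0.045,0,0,0,0.4732],[-0.003,-0.039,0.053,0,0,0,0.4732],[-0.004,-0.059,0.058,0,0,0,0.4732]]]}}

```text
time_s: 13.78
eef_pos: [0.5278, 0.1653, 0.171]
eef_rot: [0.001, 0.814, 0.582, 0.001]
wrist_force: [0.3, 0.3, -1.3]
opening: 0.472
grasp_force: 6.2
```

Emit:
{"op": "carry_out", "data": {"plan": [[[-0.001,-0.022,0,0,0,0,0.4732],[-0.002,-0.044,0,0,0,0,0.4732],[-0.003,-0.066,0,0,0,0,0.4732],[-0.004,-0.088,0,0,0,0,0.4732],[-0.005,-0.11,0,0,0,0,0.4732]]]}}

```text
time_s: 14.2
eef_pos: [0.5221, 0.0541, 0.1696]
eef_rot: [0.0, 0.814, 0.581, 0.0]
wrist_force: [0.1, -0.3, -1.9]
opening: 0.478
grasp_force: 6.2
```

Emit:
{"op": "carry_out", "data": {"plan": [[[-0.001,-0.022,0,0,0,0,0.4732],[-0.002,-0.044,0,0,0,0,0.4732],[-0.003,-0.066,0,0,0,0,0.4732],[-0.004,-0.088,0,0,0,0,0.4732],[-0.005,-0.11,0,0,0,0,0.4732]]]}}

```text
time_s: 14.62
eef_pos: [0.5172, -0.056, 0.1696]
eef_rot: [0.0, 0.814, 0.581, 0.0]
wrist_force: [0.3, -0.2, -1.9]
opening: 0.474
grasp_force: 6.2
```

Emit:
{"op": "carry_out", "data": {"plan": [[[-0.001,-0.022,0,0,0,0,0.4732],[-0.002,-0.044,0,0,0,0,0.4732],[-0.003,-0.066,0,0,0,0,0.4732],[-0.004,-0.088,0,0,0,0,0.4732],[-0.005,-0.11,0,0,0,0,0.4732]]]}}

```text
time_s: 15.03
eef_pos: [0.5121, -0.166, 0.1696]
eef_rot: [0.0, 0.814, 0.581, 0.0]
wrist_force: [1.0, 0.5, -0.5]
opening: 0.477
grasp_force: 6.2
```

Emit:
{"op": "carry_out", "data": {"plan": [[[-0.001,-0.016,-0.002,0,0,0,0.4732],[-0.002,-0.027,-0.007,0,0,0,0.4732],[-0.002,-0.035,-0.014,0,0,0,0.4732],[-0.002,-0.0395,-0.022,0,0,0,0.4732],[-0.002,-0.0407,-0.03,0,0,0,0.4732]]]}}

```text
time_s: 15.45
eef_pos: [0.5101, -0.2057, 0.1379]
eef_rot: [-0.0, 0.814, 0.581, -0.0]
wrist_force: [-1.1, 0.1, -1.9]
opening: 0.476
grasp_force: 6.2
```

Emit:
{"op": "carry_out", "data": {"plan": [[[0,0,-0.012,0,0,0,0.4732],[0,0,-0.026,0,0,0,0.4732],[0,0,-0.039,0,0,0,0.4732],[0,0,-0.05,0,0,0,0.4732],[0,0,-0.058,0,0,0,0.4732]]]}}

```text
time_s: 15.87
eef_pos: [0.5095, -0.2042, 0.0787]
eef_rot: [-0.001, 0.814, 0.581, -0.0]
wrist_force: [0.1, -0.3, -1.0]
opening: 0.477
grasp_force: 6.2
```

Emit:
{"op": "carry_out", "data": {"plan": [[[0,0,-0.003,0,0,0,0.4732],[0,0,-0.005,0,0,0,0.4732],[0,0,-0.006,0,0,0,0.4732],[0,0,-0.006,0,0,0,0.4732],[0,0,-0.006,0,0,0,0.4732]]]}}

```text
time_s: 16.28
eef_pos: [0.5107, -0.2059, 0.0754]
eef_rot: [0.001, 0.814, 0.581, 0.0]
wrist_force: [0.8, 0.2, -1.7]
opening: 0.476
grasp_force: 6.2
```

Run:
```python
from h import *
s=camera("scene");o=get_obs();print(o["eef_pos"],o["grasp_force"],o["wrist_force"],o["torque"])
np.savez("s4.npz",**s);W=cloud(s)
P=W.reshape(-1,3);x,y,z=P.T;m=(np.hypot(x-.5105,y+.2056)<.056)&(abs(z-.05)<.012);q=P[m&(np.hypot(x-.5105,y+.2056)>.03)]
print("plate z",np.median(q[:,2]))
p=s["pixels"][170:270,130:230];cv2.imwrite("pics/p.png",cv2.resize(p[:,:,::-1],(600,600),interpolation=cv2.INTER_CUBIC))
```

```text
[ 0.51072757 -0.20590181  0.07546204] 6.18910203280393 [ 0.33021261 -0.45460248 -1.30570728] [ 0.03097147  0.01575892 -0.03723368]
plate z 0.04934319933879494
```

View pics/p.png

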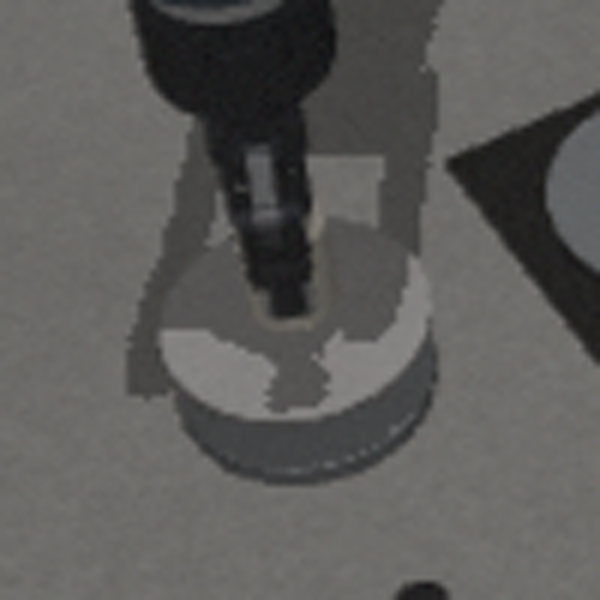

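The sleeve hangs upright over the plate's middle, its lower end at about (295,320) in the crop. Lowering gently.

Emit:
{"op": "carry_out", "data": {"plan": [[[0,0,-0.002,0,0,0,0.4732],[0,0,-0.004,0,0,0,0.4732],[0,0,-0.006,0,0,0,0.4732],[0,0,-0.008,0,0,0,0.4732],[0,0,-0.009,0,0,0,0.4732]]]}}

```text
time_s: 16.75
eef_pos: [0.5101, -0.2055, 0.0654]
eef_rot: [-0.0, 0.814, 0.581, -0.0]
wrist_force: [-0.1, 0.9, -1.1]
opening: 0.474
grasp_force: 6.2
```

Emit:
{"op": "carry_out", "data": {"plan": [[[0,0,-0.0005,0,0,0,0.4732],[0,0,-0.001,0,0,0,0.4732],[0,0,-0.0015,0,0,0,0.4732],[0,0,-0.002,0,0,0,0.4732],[0,0,-0.002,0,0,0,0.4732]]]}}

```text
time_s: 17.17
eef_pos: [0.5103, -0.2056, 0.0639]
eef_rot: [0.0, 0.814, 0.581, 0.0]
wrist_force: [-0.8, 0.6, 0.5]
opening: 0.478
grasp_force: 6.3
```

Run:
```python
from h import *
F=[]
for i in range(12):
    s=camera("scene");o=get_obs();F.append(o["wrist_force"])
print(o["eef_pos"],o["grasp_force"],np.mean(F,0),np.std(F,0))
P=cloud(s).reshape(-1,3);x,y,z=P.T;r=np.hypot(x-.5105,y+.2056);q=P[(r<.056)&(r>.03)&(abs(z-.05)<.012)]
print("plate z",np.median(q[:,2]))
```

```text
[ 0.51031477 -0.20561194  0.06380827] 6.270412738085724 [-0.5444884   0.16743218  0.47518209] [0.40886166 0.45174413 0.56664201]
plate z 0.04817735609543783
```

Emit:
{"op": "carry_out", "data": {"plan": [[[0,0,-0.0003,0,0,0,0.4732],[0,0,-0.0006,0,0,0,0.4732],[0,0,-0.0006,0,0,0,0.474],[0,0,-0.0006,0,0,0,0.475],[0,0,-0.0006,0,0,0,0.476]]]}}

```text
time_s: 18.18
eef_pos: [0.5104, -0.2056, 0.0632]
eef_rot: [0.0, 0.814, 0.581, 0.0]
wrist_force: [-1.0, 0.4, 1.2]
opening: 0.476
grasp_force: 3.4
```

Emit:
{"op": "carry_out", "data": {"plan": [[[0,0,0,0,0,0,0.477],[0,0,0,0,0,0,0.479],[0,0,0,0,0,0,0.482],[0,0,0,0,0,0,0.487],[0,0,0,0,0,0,0.495]]]}}

```text
time_s: 18.6
eef_pos: [0.5103, -0.2056, 0.0631]
eef_rot: [0.0, 0.814, 0.581, 0.0]
wrist_force: [-0.9, 0.2, -0.2]
opening: 0.496
grasp_force: 0.0
```

Emit:
{"op": "carry_out", "data": {"plan": [[[0,0,0,0,0,0,0.52],[0,0,0,0,0,0,0.56],[0,0,0,0,0,0,0.62],[0,0,0,0,0,0,0.68],[0,0,0,0,0,0,0.7]]]}}

```text
time_s: 19.02
eef_pos: [0.5103, -0.2056, 0.0632]
eef_rot: [0.0, 0.814, 0.581, 0.0]
wrist_force: [0.6, 1.2, 1.3]
opening: 0.698
grasp_force: 0.0
```

Emit:
{"op": "carry_out", "data": {"plan": [[[0,0,0.004,0,0,0,0.7],[0,0,0.015,0,0,0,0.7],[0,0,0.035,0,0,0,0.7],[0,0,0.06,0,0,0,0.7],[0,0,0.09,0,0,0,0.7]]]}}

```text
time_s: 19.43
eef_pos: [0.5094, -0.2051, 0.1538]
eef_rot: [-0.001, 0.814, 0.581, -0.0]
wrist_force: [0.7, -0.1, 0.1]
opening: 0.701
grasp_force: 0.0
```

Emit:
{"op": "carry_out", "data": {"plan": [[[-0.01,0,0.03,0,0,0,0.7],[-0.04,0,0.05,0,0,0,0.7],[-0.07,0,0.06,0,0,0,0.7],[-0.1,0,0.06,0,0,0,0.7],[-0.12,0,0.06,0,0,0,0.7]]]}}

```text
time_s: 19.85
eef_pos: [0.3889, -0.2056, 0.215]
eef_rot: [0.001, 0.814, 0.581, 0.0]
wrist_force: [0.1, -0.6, 1.1]
opening: 0.699
grasp_force: 0.0
```

Run:
```python
from h import *
s=camera("scene");save(s,"end.png",1.5);t=camera("top")
P=cloud(t).reshape(-1,3);x,y,z=P.T
q=P[(np.hypot(x-.51,y+.2056)<.05)&(z>.085)&(z<.11)];print(len(q),q.mean(0),cv2.minEnclosingCircle(q[:,:2].astype(np.float32)))
```

```text
98 [ 0.51095898 -0.20405809  0.09635418] ((0.511221706867218, -0.20505794882774353), 0.019917894154787064)
```

View pics/end.png

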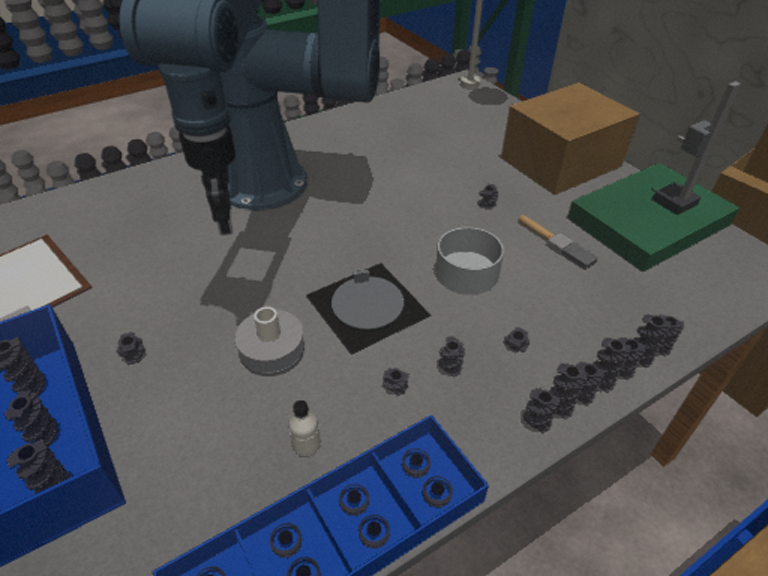

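The sleeve stands upright in the middle of the plate, at about (267,322). The lid lies flat with its tab up at (367,302), and nothing else has moved. Handing in.

```bash
python3 -c "from bench import hand_in; print(hand_in())"
```

```text
the job is handed in; nothing more can be done
None
```

The job is done and handed in at about 20 s: the lid lies flat, tab up, about 1 mm off the mat's centre, and the sleeve stands upright within about 1 mm of the plate's centre, gripped at no more than 6.3 N in the readings; no verdict came back.

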